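Slide the covered saucepan over to the simmer burner and turn off the burner it left

TASK

The food in the covered saucepan is cooked: slide the pan along the grates, without lifting or tipping it and with its lid on, from the large front burner to the small front burner, so that it stands centred over the small one with its long handle pointing straight out over the side of the cooktop that it is now on, parallel to the front edge. Turn the knob of the large front burner clockwise to off, its pointer at the dot on the far side of the knob. Leave the other three knobs as they are, and do not shift the kettle, the skillet, the salt jar or the bowl.

Things in the scene. Friction and masses are not known exactly. Their poses are not given: they have to be found in the camera images.
- cooktop: Fixed steel gas cooktop, 480 mm deep (x, away from the robot) by 600 wide (y, to its left). Origin: centre of its underside, at worktop level. Deck 10 mm high; two cast-iron grates, bars 10 mm wide, flat level tops 50 mm above the worktop, over x -138..222, y -286..286 with no step between. Burners: front row x = -55, rear row x = 130, at y = +150 and -150. Four knobs along the front, x = -198.
- burner_large: The large front burner, fixed under the grate, front left or front right: round black cap 104 mm across, its top 29 mm above the worktop. The saucepan stands over it at the start. Origin on its axis at worktop level.
- burner_small: The small simmer burner, the other front one: round black cap 48 mm across, its top 29 mm above the worktop. Origin on its axis at worktop level; the place for the saucepan.
- saucepan: Loose steel saucepan, 160 mm across, 80 high, flat bottom; 0.5 to 0.8 kg with lid. Origin: centre of its underside, at grate height. Its one long handle points along its -x (at the start roughly towards the robot, up to 0.65 rad to a side): a level black bar 20 mm wide, 16 high, from 100 to 200 mm from the pan's axis, centred 60 mm above the underside, joined by a thinner bracket.
- saucepan_handle (a point): Point on the centre line of the saucepan's handle, 145 mm from the pan's axis and 60 mm above its underside, at mid height of the bar; axes as the saucepan's. The place to grip it from above, across the handle.
- saucepan_rim (a point): Centre of the saucepan's mouth, 80 mm above its underside.
- lid: Loose steel lid lying on the saucepan's rim, 165 mm across, 0.15 kg, with a lip that drops 6 mm inside the pan (about 4 mm of play) and a black knob on top, 32 mm high above the rim. Origin: centre of its disc, at rim height.
- knob_left (a joint): Hinge of the left outermost knob, for the front left burner, rad: 0 = off (pointer straight away from the robot, at the dot, against a stop); grows counter-clockwise from above, to 3.5. Slight friction (0.04 N m); stays where left. Black knob: 42 mm round skirt 5 mm high, on it an upright grip bar 11 mm thick, 36 mm long, its top 30 mm above the deck; a nose and white line mark the pointer end.
- knob_right (a joint): Hinge of the right outermost knob, for the front right burner, rad: 0 = off (pointer straight away from the robot, at the dot, against a stop); grows counter-clockwise from above, to 3.5. Slight friction (0.04 N m); stays where left. Black knob: 42 mm round skirt 5 mm high, on it an upright grip bar 11 mm thick, 36 mm long, its top 30 mm above the deck; a nose and white line mark the pointer end.
- knob_left_top (a point): Centre of the top of the left outermost knob's bar, on its turning axis, 40 mm above the worktop; x along the bar to its pointer end.
- knob_right_top (a point): Centre of the top of the right outermost knob's bar, on its turning axis, 40 mm above the worktop; x along the bar to its pointer end.
- knob_left_nose (a point): Pointer end of the left outermost knob, 25 mm from its axis.
- knob_right_nose (a point): Pointer end of the right outermost knob, 25 mm from its axis.
- knob_rear_left (a joint): Hinge of the inner left knob, 80 mm right of the left outermost, alike, for the rear left burner; off, to be left alone.
- knob_rear_right (a joint): Hinge of the inner right knob, 80 mm left of the right outermost, alike, for the rear right burner; off, to be left alone.
- kettle: Loose steel stove kettle on one of the rear burners, 152 mm across, 157 mm high with its arched handle, spout along its +x. Origin: centre of its underside. To be left alone.
- skillet: Loose cast-iron skillet on the other rear burner, 162 mm across, 38 mm high, handle along its +x, away from the robot, to 210 mm from its axis. Origin: centre of its underside. To be left alone.
- salt_jar: Loose white salt jar with a wooden lid, 68 mm across, 72 mm high, on the worktop at the left of the cooktop. Origin: centre of its underside.
- prep_bowl: Loose small white bowl, 110 mm across, 45 mm high, on the worktop at the right of the cooktop. Origin: centre of its underside.
Not all that is in view belongs to the job. What is shaped like the lid but blue or red is not meant.

How it is judged:
At the end, for the whole second after the job is handed in: The saucepan stands at rest and upright on the grates, its axis within 18 mm of the small burner's, its handle pointing out over that burner's side of the cooktop within 0.22 rad of parallel to the front edge, its lid on; the outermost knob on the large burner's side is within 0.12 rad of off (horizontal distance between saucepan and burner_small below 0.018 m and z of saucepan in the frame of cooktop between 0.045 and 0.055 m and angle between saucepan's own z axis and vertical below 0.06 rad and angle between the x axis of saucepan and the y axis of cooktop, either way round below 0.22 rad and distance between lid and saucepan_rim below 0.012 m and linear speed of saucepan below 0.02 m/s and ((y of burner_small in the frame of cooktop above 0 m and y of saucepan_handle in the frame of cooktop above 0.22 m and value of joint knob_right below 0.12 rad) or (y of burner_small in the frame of cooktop below 0 m and y of saucepan_handle in the frame of cooktop below -0.22 m and value of joint knob_left below 0.12 rad))); the robot touches nothing.
It fails at once if the saucepan lifted off the grates (its underside centre more than 7 mm up) (z of saucepan in the frame of cooktop above 0.057 m).
It fails at once if the saucepan tipped by more than 0.12 rad (angle between saucepan's own z axis and vertical above 0.12 rad).
It fails at once if the lid off the saucepan (its centre more than 15 mm from the rim's) (distance between lid and saucepan_rim above 0.015 m).
It fails at once if another knob than the large burner's turned by more than about 0.3 rad ((y of burner_small in the frame of cooktop above 0 m and distance of knob_left_nose from where it was at the start of the episode above 0.0075 m) or (y of burner_small in the frame of cooktop below 0 m and distance of knob_right_nose from where it was at the start of the episode above 0.0075 m) or value of joint any of knob_rear_left, knob_rear_right above 0.3 rad).
It fails at once if the kettle, skillet, salt jar or bowl shifted by more than 20 mm (distance of any of kettle, skillet, salt_jar, prep_bowl from where it was at the start of the episode above 0.02 m).
It also fails if it takes over 64 s, if anything falls off the work surface, if the arm or the gripper's body presses on something with over 40 N, if the wrist force passes 120 N, or if a joint passes its speed limit or range.

ROBOT

A 7-joint arm with a two-finger parallel gripper is mounted at the origin on the work surface. World frame = base frame: x ahead of the robot, y to its left, z up, the work surface at z = 0. Lengths are in m, angles in rad, forces in N, time in s.
With the tool pointing down it reaches from about 0.4 to 0.925 m from the base axis. Payload 4.1 kg.
Tool frame: the origin (TCP) lies between the finger pads; the fingertips stand 17 mm ahead of it and the grasp point (between the pads) lies 2 mm behind it (arm.tip_reach is the y of the fingertips in the tool frame, in m); y points along the fingers, x is the direction in which the jaws open and shut, and the axes are right-handed (so a half turn about y gives the same grasp; the last joint's range is limited). The gripper opens to 85 mm and grips with 20 to 120 N. Pads are 22 mm wide; open, the fingers measure 114 mm over their backs; the gripper's body (76 mm by 85 mm) begins 54 mm behind the grasp point. The pads swing forward as they close: fully open they stand 13 mm farther back than shut.
Start: joints at [1.235, 0.398, 0.045, 1.537, -0.019, 1.207, -0.051], TCP at [0.153, -0.632, 0.248] pointing down, gripper open.
Joint ranges: [-2.82, 2.82], [-0.49, 2.23], [-1.37, 1.46], [0, 2.46], [-1.36, 4.5], [0.23, 2], [-2.94, 2.94]. Speed limits (rad/s): [2.57, 2.57, 3.14, 3.14, 3.14, 3.14, 3.14].

INTERFACE

Orientations are given as a unit quaternion [w, x, y, z].
In Python, from bench import arm, viewer, job gives the robot as it stands.
- The arm moves only by the tool drive_tool, never from a script. Its argument "motion" is a list that holds one entry, the list of rows, each a list of 7 numbers: the turn, a rotation vector about the tool's x, y, z in degrees, then the shift along the tool's x, y, z in cm, then the closure, from -1 (fully open) to 1 (shut). In form: [[[ax, ay, az, tx, ty, tz, grip], ...]]. A call has 1 to 10 rows; each row is the pose to reach, as a shift and turn from the pose commanded when the call began, along the tool's axes at that moment; what a row does not reach only later rows make up. A row lasts 1/12 s, in which the tool goes at most 41.7 mm and 7.16 degrees, less where a joint would pass 70% of its speed; a pose out of reach is approached as far as the arm can. A call with a gripper value outside its range is refused whole. The fingers move at their own pace and stop on an object; "squeeze" is the grip in N (left out, the last holds). Time passes only in rows, so rows that repeat a pose let the fingers close. It gives the time, the measured TCP pose, the force and the opening at its end, in the units of the state.
- arm.get_state(): the state, without advancing time (a new reading comes with each control period).
- viewer.camera(name): name is "scene" or "top"; returns a dict with "color" (480x640x3 uint8, red, green, blue), "fx", "fy", "cx", "cy" (pixels), "k1" (the pictures are not rectified: a ray, as slopes to the right and down, at radius r is drawn at 1 + k1 r^2 times it, then the intrinsics apply), "view" (4x4, takes a point from world to camera coordinates). Camera axes: x right, y down, z forward; pixel columns grow to the right and rows downward; lengths in m; the calibration is good to about 2 mm. A picture is of the moment at which its call begins. There is no depth.
- job.sign_off(): hands the job in, once; it reports no verdict.
The state is a dict: "t": time; "joint_pos": joint angles; "joint_velocities": joint speeds; "joint_efforts": joint torques, N m; "ee_pos": TCP position; "orientation": TCP orientation; "contact_force": force on the tool from outside, world axes, zero at the start; "moment": the same for the moment, N m; "opening": opening from 0.0 (shut) to 1.0 (fully open).
Only numpy, scipy, OpenCV 4.12 (cv2) and the standard library are available. Lean on these libraries where they do the work, as an engineer would, in place of code of your own. Each camera call takes 0.05 s, during which the arm holds its last target.

## Working session

There is one attempt and no reset: what is moved stays moved. The work goes in short steps, Python scripts to look and compute and a tool call to move; the robot and the scene stay as the last step left them, time stands still between calls to the robot, and variables do not carry over. Pictures are saved under pics/ and viewed, and the job is handed in when it is done.

Besides the shell and the picture viewer there is one more tool, called as a command line: name --argument value ..., lists and objects as JSON in quotes. drive_tool: Moves the arm, as the interface text tells. Its arguments: {"type":"object","properties":{"motion":{"type":"array"},"squeeze":{"type":"number"}},"required":["motion"]}

```bash
ls; mkdir -p pics
python3 - <<'E'
from bench import arm, viewer, job
import cv2
for n in ["scene","top"]:
    c=viewer.camera(n); cv2.imwrite(f"pics/{n}0.png",c["color"][:,:,::-1])
    print(n,{k:c[k] for k in ["fx","fy","cx","cy","k1"]}); print(c["view"])
print(arm.get_state())
E
```

```text
pics
scene {'fx': 506.8986375966823, 'fy': 506.8986375966823, 'cx': 323.92397288261236, 'cy': 240.37599091708663, 'k1': 0.018333837897467807}
[[-7.89930601e-01  6.13194667e-01  1.39499071e-03  4.18998534e-01]
 [ 5.10032476e-01  6.58294343e-01 -5.53638358e-01 -1.98486857e-01]
 [-3.40406403e-01 -4.36624391e-01 -8.32756040e-01  1.62881671e+00]
 [ 0.00000000e+00  0.00000000e+00  0.00000000e+00  1.00000000e+00]]
top {'fx': 435.88266676241886, 'fy': 435.88266676241886, 'cx': 315.23654337514205, 'cy': 235.93990066791042, 'k1': -0.06427677401139417}
[[-5.74454954e-04 -9.99713247e-01  2.39393610e-02 -4.26031184e-02]
 [-9.87194242e-01 -3.25191459e-03 -1.59489667e-01  5.04302800e-01]
 [ 1.59521781e-01 -2.37244190e-02 -9.86909293e-01  1.15609637e+00]
 [ 0.00000000e+00  0.00000000e+00  0.00000000e+00  1.00000000e+00]]
{'t': 0.1, 'joint_pos': array([ 1.23499033,  0.39911424,  0.04504567,  1.53776773, -0.01871192,
        1.20691224, -0.0506543 ]), 'joint_velocities': array([ 9.39572344e-05, -1.22769082e-03, -1.97508058e-03, -3.37774835e-03,
        1.67816924e-04,  1.63511691e-03, -1.15555037e-03]), 'joint_efforts': array([ 3.11896401e-03, -4.76256001e+01,  1.36969887e+00, -2.54947239e+01,
        1.18399123e-02,  5.04876909e-03, -1.36499784e-05]), 'ee_pos': array([ 0.15238373, -0.63131939,  0.24736386]), 'orientation': array([ 0.55595038, -0.55523753,  0.43791425, -0.43687706]), 'contact_force': array([ 0.40150306, -0.35199633, -1.10300731]), 'moment': array([0.04254749, 0.07132905, 0.01722327]), 'opening': 0.9995781049288759}
```

View pics/scene0.png

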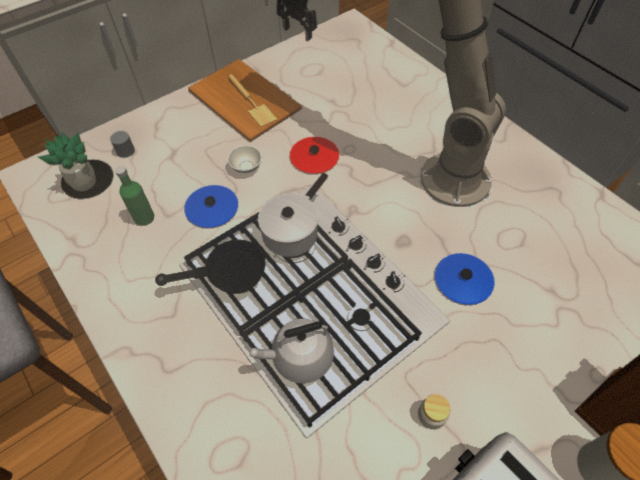

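View pics/top0.png

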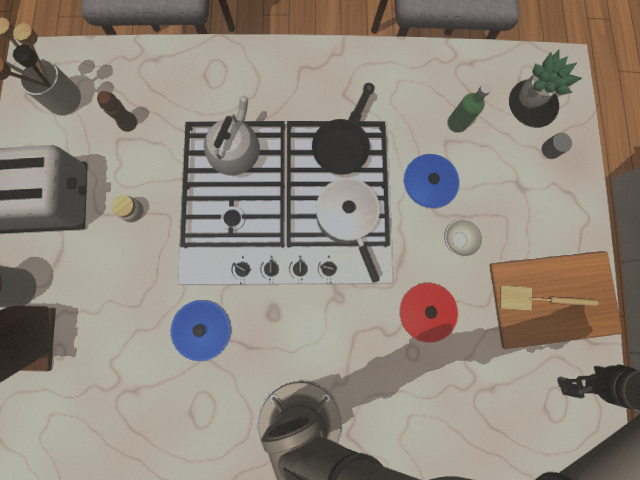

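The scene camera looks towards the robot. In the top picture, the pan with its grey lid is at (348,208), with its handle going to (375,278). It stands front right, over the large burner. The small burner is front left at (232,217), and the knobs are at (242..328,268). Lookalikes for the lid are the blue ones at (201,330) and (432,180) and the red one at (429,312). The grey lid on the pan is the one meant. Next I measure and take close crops.

```bash
cat > h.py <<'E'
import numpy as np, cv2
from bench import arm, viewer, job
from scipy.optimize import least_squares
def cam(n): 
    c=viewer.camera(n); return c
def proj(c,P):
    P=np.atleast_2d(P); Q=P@c["view"][:3,:3].T+c["view"][:3,3]; s=Q[:,:2]/Q[:,2:]
    r2=(s**2).sum(1,keepdims=True); s=s*(1+c["k1"]*r2)
    return s*[c["fx"],c["fy"]]+[c["cx"],c["cy"]]
def unproj(c,uv,z):
    uv=np.atleast_2d(np.array(uv,float)); d=(uv-[c["cx"],c["cy"]])/[c["fx"],c["fy"]]; s=d.copy()
    for _ in range(10): s=d/(1+c["k1"]*(s**2).sum(1,keepdims=True))
    R=c["view"][:3,:3]; o=-R.T@c["view"][:3,3]
    w=np.c_[s,np.ones(len(s))]@R
    return o+w*((z-o[2])/w[:,2])[:,None]
def crop(c,x0,y0,x1,y1,f,name):
    im=c["color"][y0:y1,x0:x1,::-1]; im=cv2.resize(im,None,fx=f,fy=f,interpolation=cv2.INTER_CUBIC); cv2.imwrite("pics/"+name,im)
E
python3 - <<'E'
from h import *
c=cam("top"); crop(c,170,110,400,290,3.4,"t1.png")
s=cam("scene"); crop(s,180,160,450,440,2.1,"s1.png")
print(unproj(c,[[180,284],[393,284]],.01))
E
```

```text
[[ 0.37338851  0.33182772  0.01      ]
 [ 0.37431935 -0.25951327  0.01      ]]
```

View pics/t1.png

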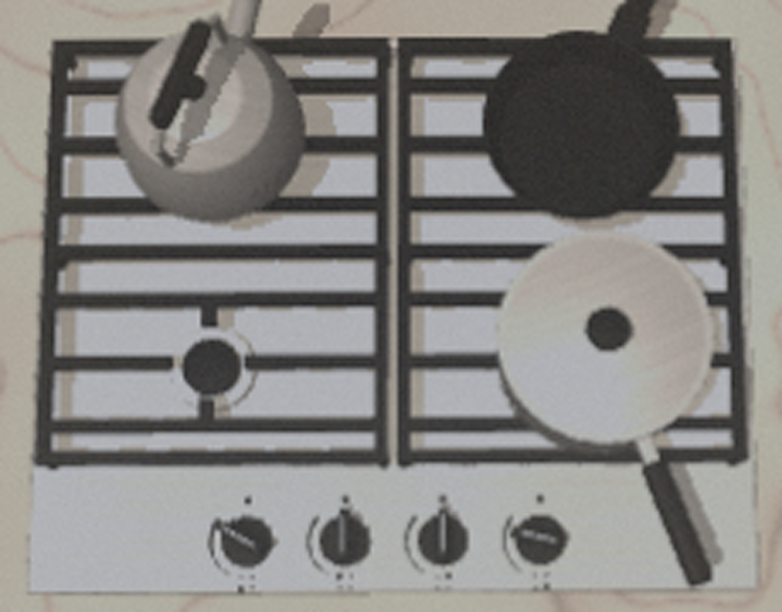

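View pics/s1.png

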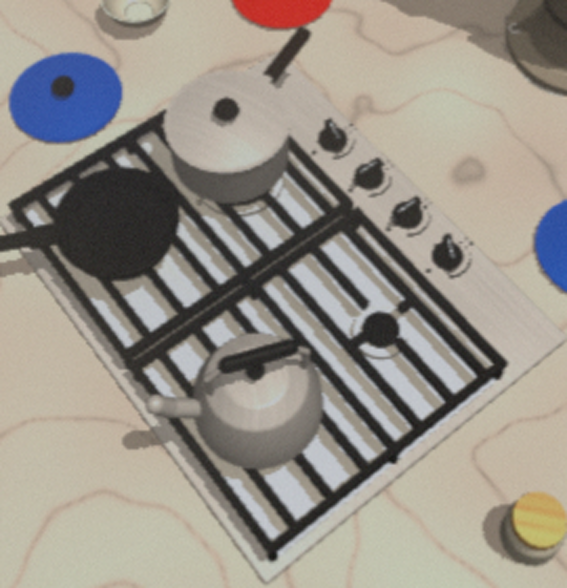

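Run:
```python
from h import *
c=cam("top"); s=cam("scene")
T=lambda p: np.array(p)/3.4+[170,110]-0.35
S=lambda p: np.array(p)/2.1+[180,160]-0.26
obs=[]
for cc,lst in ((c,[(T(p),l) for p,l in [((55,42),(.222,.286,.05)),((732,40),(.222,-.286,.05)),((747,463),(-.138,-.286,.05)),((37,463),(-.138,.286,.05)),((211,366),(-.055,.15,.029)),((30,591),(-.24,.3,.01)),((757,588),(-.24,-.3,.01))]]),
 (s,[(S(p),l) for p,l in [((380,329),(-.055,.15,.029)),((505,365),(-.138,.286,.05)),((272,558),(.222,.286,.05)),((10,207),(.222,-.286,.05)),((565,338),(-.24,.3,.01))]])):
  for p,l in lst: obs.append((cc,p,np.array(l)))
def W(q,l):
  C,Sn=np.cos(q[2]),np.sin(q[2]); return np.array([q[0]+C*l[0]-Sn*l[1],q[1]+Sn*l[0]+C*l[1],l[2]])
f=lambda q: np.concatenate([(proj(cc,W(q,l))[0]-p) for cc,p,l in obs])
r=least_squares(f,[.6,.03,0],loss='soft_l1'); print(r.x); print(f(r.x).reshape(-1,2).round(1))
q=r.x
print("small",W(q,(-.055,.15,.05)),"large",W(q,(-.055,-.15,.05)))
for k in [(247,541),(345,540),(442,540),(540,540)]:
  p=unproj(c,T(k),.03)[0]; d=p[:2]-q[:2]; C,Sn=np.cos(q[2]),np.sin(q[2]); print(p, C*d[0]+Sn*d[1],-Sn*d[0]+C*d[1])
# pan
print("lidknob top",unproj(c,T((608,329)),.05+.08+.03),unproj(s,S((227,109)),.05+.08+.03))
hz=.05+.068
print("handle top",unproj(c,T([(654,466),(700,580)]),hz), "s",unproj(s,S([(272,78),(305,32)]),hz))
```

```text
[0.61509999 0.04313158 0.00662221]
[[-0.9 -1.3]
 [-0.4 -0.6]
 [-0.2 -1. ]
 [-1.6 -0.3]
 [-0.7 -0.3]
 [-2.   0.6]
 [ 0.3  0.4]
 [-0.3 -0.7]
 [ 0.7 -1.2]
 [-2.  -2. ]
 [-1.9 -2.5]
 [ 1.2 -0.6]]
small [0.55910787 0.19276407 0.05      ] large [ 0.56109452 -0.10722935  0.05      ]
[0.4145812  0.15730156 0.03      ] -0.19975834226109673 0.11549534090779565
[0.41560542 0.07855585 0.03      ] -0.19925561450927695 0.03674457440981489
[0.41577249 0.00054804 0.03      ] -0.19960512226688057 -0.04126262940254791
[ 0.41589158 -0.07844224  0.03      ] -0.2000091210442105 -0.1202519698177108
lidknob top [[ 0.56027107 -0.12233603  0.16      ]] [[ 0.56247881 -0.11635929  0.16      ]]
handle top [[ 0.46431882 -0.16008337  0.118     ]
 [ 0.37848465 -0.19314181  0.118     ]] s [[ 0.46770817 -0.14879416  0.118     ]
 [ 0.38247443 -0.18583817  0.118     ]]
```

```bash
cat >> h.py <<'E'
from scipy.spatial.transform import Rotation as Ro
def pose():
    st=arm.get_state(); w,x,y,z=st["orientation"]; return st, st["ee_pos"], Ro.from_quat([x,y,z,w])
def go(p,yaw):
    """row (final) for target world TCP p, tool x yaw (deg), pointing down, relative to measured pose"""
    st,p0,R0=pose(); a=np.radians(yaw); X=np.array([np.cos(a),np.sin(a),0]); Y=np.array([0,0,-1.]); Z=np.cross(X,Y)
    Rt=Ro.from_matrix(np.c_[X,Y,Z]); rv=np.degrees((R0.inv()*Rt).as_rotvec()); t=R0.inv().apply(np.array(p)-p0)*100
    print("rot",rv.round(2),"shift cm",t.round(2))
def info():
    st,p,R=pose(); M=R.as_matrix(); print("t",round(st["t"],2),"p",p.round(4),"xyaw",np.degrees(np.arctan2(M[1,0],M[0,0])).round(2),"y",M[:,1].round(3),"q",st["joint_pos"].round(2),"F",st["contact_force"].round(1),"M",st["moment"].round(2),"op",round(st["opening"],3))
E
python3 - <<'E'
from h import *
info()
# refined pan fit
c=cam("top"); s=cam("scene")
T=lambda p: np.array(p)/3.4+[170,110]-0.35
S=lambda p: np.array(p)/2.1+[180,160]-0.26
obs=[(c,T((608,329)),(0,0,.112)),(c,T((654,466)),(-.1,0,.068)),(c,T((700,580)),(-.2,0,.068)),(s,S((227,109)),(0,0,.11)),(s,S((272,78)),(-.1,0,.068)),(s,S((305,32)),(-.2,0,.068))]
def W(q,l):
  C,Sn=np.cos(q[2]),np.sin(q[2]); return np.array([q[0]+C*l[0]-Sn*l[1],q[1]+Sn*l[0]+C*l[1],l[2]+.05])
f=lambda q: np.concatenate([(proj(cc,W(q,l))[0]-p) for cc,p,l in obs])
r=least_squares(f,[.56,-.11,.38],loss='soft_l1'); print(r.x); print(f(r.x).reshape(-1,2).round(1)); q=r.x
print(W(q,(-.145,0,.06)))
C,Sn=np.cos(.0066),np.sin(.0066)
print("jar",unproj(c,[124,204],.072))
E
```

```text
t 0.3 p [ 0.1525 -0.6317  0.2479] xyaw -76.43 y [-0.     0.001 -1.   ] q [ 1.23  0.4   0.05  1.54 -0.02  1.21 -0.05] F [ 0.3 -0.5 -0.4] M [ 0.06 -0.04  0.04] op 1.001
[ 0.56116172 -0.11877184  0.38060422]
[[-1.3 -0.5]
 [-1.6 -1.5]
 [-0.   1.2]
 [-0.1 -0.8]
 [-1.7 -1.5]
 [ 0.4 -2.6]]
[ 0.42653787 -0.17263666  0.11      ]
jar [[0.58541421 0.47773761 0.072     ]]
```

drive_tool --motion '[[[0, -7, 0, -2.5, 0, 2.5, -1], [0, -14, 0, -5, 0, 5, -1], [0, -21, 0, -7.5, 0, 7.5, -1], [0, -28, 0, -10, 0, 10, -1], [0, -35, 0, -12.5, 0, 12.5, -1], [0, -42, 0, -15, 0, 15, -1], [0, -49, 0, -17.5, 0, 17.5, -1], [0, -56, 0, -20, 0, 20, -1], [0, -63, 0, -22.5, 0, 22.5, -1], [0, -70, 0, -25, 0, 25, -1]]]' --squeeze 30

```text
t: 1.23
ee_pos: [0.3375, -0.3287, 0.2486]
orientation: [-0.706, 0.706, -0.037, 0.038]
contact_force: [1.1, 0.9, -0.4]
opening: 1.002
```

Run:
```python
from h import *
info(); go([.427,-.173,.25],60); go([.427,-.173,.25],111.8)
```

```text
t 1.23 p [ 0.3375 -0.3287  0.2486] xyaw -6.09 y [ 0.    -0.001 -1.   ] q [ 0.98  0.08 -0.31  1.94  0.03  1.12  0.55] F [ 1.1  0.9 -0.4] M [-0.   -0.07 -0.04] op 1.002
rot [ 5.000e-02 -6.609e+01 -0.000e+00] shift cm [ 7.25 -0.15 16.43]
rot [ 5.0000e-02 -1.1789e+02 -3.0000e-02] shift cm [ 7.25 -0.15 16.43]
```

drive_tool --motion '[[[0, -7, 0, 0.8, 0, 1.7, -1], [0, -14, 0, 1.6, 0, 3.4, -1], [0, -21, 0, 2.3, 0, 5, -1], [0, -28, 0, 3, 0, 6.7, -1], [0, -35, 0, 3.7, 0, 8.4, -1], [0, -42, 0, 4.4, 0, 10, -1], [0, -49, 0, 5.1, 0, 11.7, -1], [0, -56, 0, 5.8, 0, 13.3, -1], [0, -63, 0, 6.6, 0, 15, -1], [0, -70, 0, 7.3, 0, 16.4, -1]]]'

```text
t: 2.07
ee_pos: [0.4283, -0.1742, 0.2486]
orientation: [-0.6, 0.6, 0.375, -0.374]
contact_force: [0.2, -0.0, 1.9]
opening: 1.001
```

Run:
```python
from h import *
info(); go([.427,-.173,.19],111.8)
```

```text
t 2.07 p [ 0.4283 -0.1742  0.2486] xyaw 63.96 y [ 0.001 -0.    -1.   ] q [ 0.81  0.08 -0.54  1.95  0.05  1.12  1.37] F [ 0.2 -0.   1.9] M [ 0.   -0.    0.01] op 1.001
rot [ 4.000e-02 -4.784e+01 -2.000e-02] shift cm [0.05 5.86 0.18]
```

drive_tool --motion '[[[0, -7, 0, 0, 1, 0, -1], [0, -14, 0, 0, 2, 0, -1], [0, -21, 0, 0, 3, 0, -1], [0, -28, 0, 0, 4, 0, -1], [0, -35, 0, 0, 5, 0.1, -1], [0, -42, 0, 0, 5.5, 0.2, -1], [0, -48, 0, 0, 5.9, 0.2, -1], [0, -48, 0, 0, 5.9, 0.2, -1]]]'

```text
t: 2.73
ee_pos: [0.4253, -0.1744, 0.1886]
orientation: [0.398, -0.397, -0.585, 0.585]
contact_force: [-0.4, 0.1, 0.3]
opening: 1.002
```

Run:
```python
from h import *
info(); go([.427,-.173,.112],111.8)
c=cam("top"); crop(c,270,150,450,330,3.3,"t2.png")
s=cam("scene"); crop(s,200,60,440,280,2.6,"s2.png")
```

```text
t 2.73 p [ 0.4253 -0.1744  0.1886] xyaw 111.66 y [-0.001  0.001 -1.   ] q [ 0.85  0.15 -0.61  2.03  0.1   0.99  2.15] F [-0.4  0.1  0.3] M [-0.01  0.04 -0.02] op 1.002
rot [-0.06 -0.14  0.06] shift cm [ 0.06  7.66 -0.22]
```

View pics/t2.png

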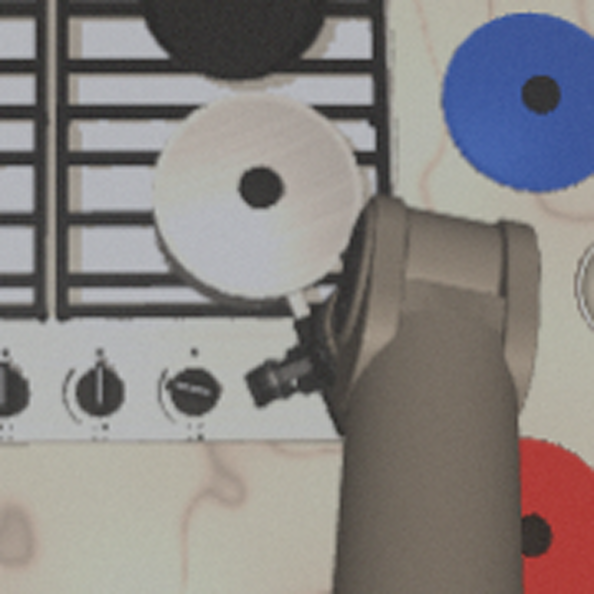

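View pics/s2.png

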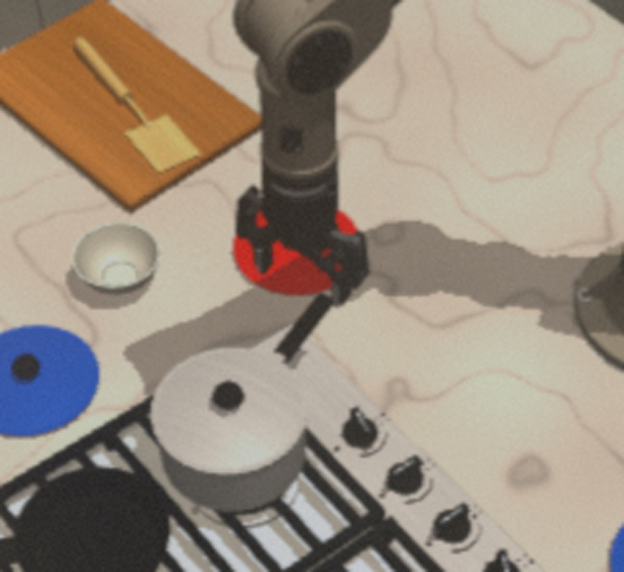

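The jaws straddle the handle at (325,300) in the scene crop, and the pan with its lid sits undisturbed. I'm descending and closing now.

drive_tool --motion '[[[0, 0, 0, 0, 2, -0.1, -1], [0, 0, 0, 0, 4, -0.2, -1], [0, 0, 0, 0, 6, -0.2, -1], [0, 0, 0, 0, 7, -0.2, -1], [0, 0, 0, 0, 7.8, -0.2, -1], [0, 0, 0, 0, 7.8, -0.2, -1], [0, 0, 0, 0, 7.8, -0.2, -1]]]'

```text
t: 3.42
ee_pos: [0.4283, -0.1739, 0.1117]
orientation: [-0.398, 0.398, 0.585, -0.585]
contact_force: [0.4, 0.0, 0.4]
opening: 1.001
```

drive_tool --motion '[[[0, 0, 0, 0, 0, 0, -0.5], [0, 0, 0, 0, 0, 0, 0], [0, 0, 0, 0, 0, 0, 0.2], [0, 0, 0, 0, 0, 0, 0.3], [0, 0, 0, 0, 0, 0, 0.4], [0, 0, 0, 0, 0, 0, 0.5], [0, 0, 0, 0, 0, 0, 0.7], [0, 0, 0, 0, 0, 0, 1], [0, 0, 0, 0, 0, 0, 1]]]' --squeeze 40

```text
t: 4.17
ee_pos: [0.4282, -0.1743, 0.1117]
orientation: [0.397, -0.398, -0.584, 0.585]
contact_force: [-1.2, -1.1, 4.3]
opening: 0.222
```

Run:
```python
from h import *
info()
c=cam("top"); crop(c,270,150,450,330,3.3,"t3.png")
s=cam("scene"); crop(s,200,60,440,280,2.6,"s3.png")
```

```text
t 4.17 p [ 0.4282 -0.1743  0.1117] xyaw 111.53 y [ 0.001 -0.001 -1.   ] q [ 0.81  0.27 -0.59  2.1   0.2   0.82  2.05] F [-1.2 -1.1  4.3] M [-0.28  0.11 -0.16] op 0.222
```

View pics/s3.png

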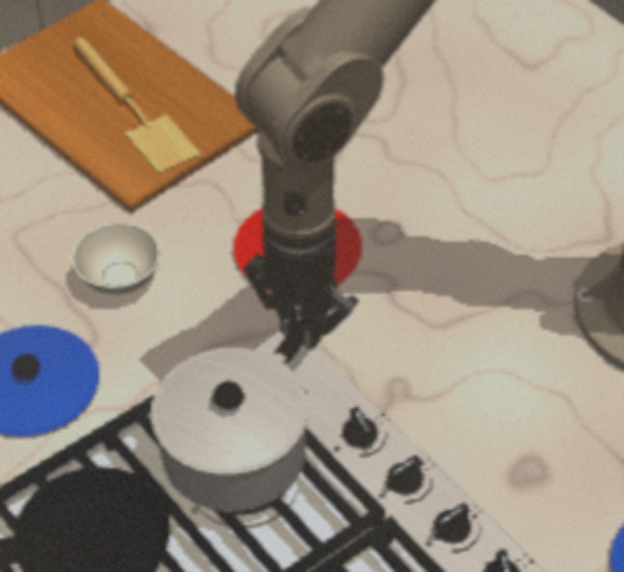

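View pics/t3.png

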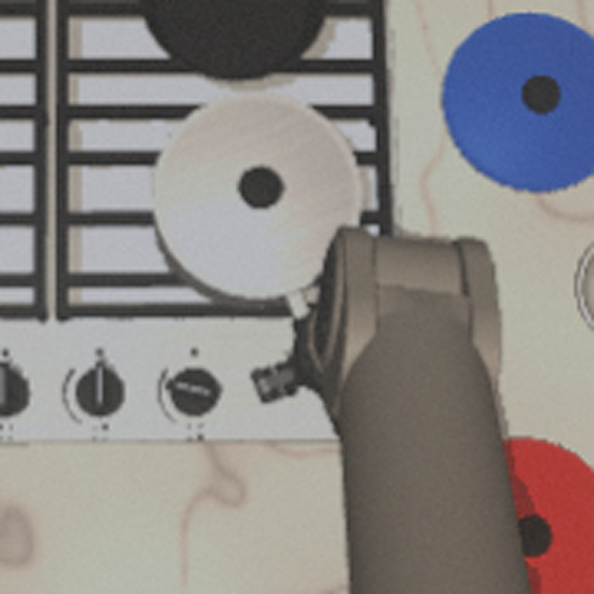

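```bash
cat >> h.py <<'E'
P0=np.array([.4282,-.1743]);C0=np.array([.5612,-.1188]);C1=np.array([.559,.1929]);TH0=21.5;TH1=-89.6;YA=111.53
L=np.array([.4282-.5612,-.1743+.1188]) 
def plan(u):
    C=C0+(C1-C0)*u+np.array([.01*np.sin(np.pi*u),0]); dth=(TH1-TH0)*u; a=np.radians(dth)
    o=np.array([[np.cos(a),-np.sin(a)],[np.sin(a),np.cos(a)]])@L
    return C+o, YA+dth, C
def rel(p,ya,p0,ya0):
    a=np.radians(ya0); X=np.array([np.cos(a),np.sin(a)]); Z=np.array([-X[1],X[0]]); d=(p-p0)*100
    # turn about tool y (down): ccw world = negative
    return [round(-(ya-ya0),1), round(float(d@X),1), round(float(d@Z),1)]
E
python3 - <<'E'
from h import *
n=54; ramp=np.clip(np.minimum(np.arange(1,n+1)/5,(n+1-np.arange(1,n+1))/5),0,1); u=np.r_[0,np.cumsum(ramp)/ramp.sum()]
for b in range(0,n,10):
    p0,y0,_=plan(u[b]); print("call",b,p0.round(4),y0.round(1))
    for i in range(b+1,min(b+10,n)+1):
        p,y,C=plan(u[i]); print(rel(p,y,p0,y0))
p,y,C=plan(1);print(p,y)
print(min(np.hypot(*plan(v)[0]) for v in u))
E
```

```text
call 0 [ 0.4282 -0.1743] 111.5
[np.float64(0.4), 0.2, -0.1]
[np.float64(1.3), 0.7, -0.2]
[np.float64(2.7), 1.3, -0.3]
[np.float64(4.4), 2.2, -0.6]
[np.float64(6.7), 3.4, -0.9]
[np.float64(8.9), 4.5, -1.3]
[np.float64(11.1), 5.6, -1.6]
[np.float64(13.3), 6.7, -2.0]
[np.float64(15.6), 7.8, -2.4]
[np.float64(17.8), 8.9, -2.8]
call 10 [ 0.4221 -0.0812] 93.8
[np.float64(2.2), 1.2, -0.1]
[np.float64(4.4), 2.4, -0.2]
[np.float64(6.7), 3.5, -0.3]
[np.float64(8.9), 4.7, -0.5]
[np.float64(11.1), 5.9, -0.6]
[np.float64(13.3), 7.0, -0.8]
[np.float64(15.6), 8.2, -1.0]
[np.float64(17.8), 9.4, -1.3]
[np.float64(20.0), 10.5, -1.5]
[np.float64(22.2), 11.7, -1.7]
call 20 [0.4319 0.0364] 71.5
[np.float64(2.2), 1.2, 0.2]
[np.float64(4.4), 2.3, 0.3]
[np.float64(6.7), 3.5, 0.5]
[np.float64(8.9), 4.6, 0.6]
[np.float64(11.1), 5.8, 0.7]
[np.float64(13.3), 6.9, 0.8]
[np.float64(15.6), 8.0, 0.9]
[np.float64(17.8), 9.2, 0.9]
[np.float64(20.0), 10.3, 1.0]
[np.float64(22.2), 11.4, 1.0]
call 30 [0.4587 0.1475] 49.3
[np.float64(2.2), 1.0, 0.4]
[np.float64(4.4), 2.0, 0.8]
[np.float64(6.7), 3.0, 1.2]
[np.float64(8.9), 4.1, 1.6]
[np.float64(11.1), 5.1, 1.9]
[np.float64(13.3), 6.1, 2.2]
[np.float64(15.6), 7.0, 2.5]
[np.float64(17.8), 8.0, 2.8]
[np.float64(20.0), 9.0, 3.1]
[np.float64(22.2), 10.0, 3.4]
call 40 [0.4982 0.2451] 27.1
[np.float64(2.2), 0.8, 0.6]
[np.float64(4.4), 1.6, 1.1]
[np.float64(6.7), 2.4, 1.7]
[np.float64(8.9), 3.2, 2.2]
[np.float64(11.1), 4.0, 2.7]
[np.float64(13.3), 4.7, 3.2]
[np.float64(15.6), 5.5, 3.6]
[np.float64(17.8), 6.3, 4.1]
[np.float64(20.0), 7.0, 4.5]
[np.float64(22.2), 7.8, 4.9]
call 50 [0.5453 0.3238] 4.9
[np.float64(1.8), 0.4, 0.5]
[np.float64(3.1), 0.8, 0.9]
[np.float64(4.0), 1.0, 1.1]
[np.float64(4.4), 1.1, 1.2]
[0.55510065 0.33696264] 0.4300000000000068
0.4251097252216842
```

drive_tool --motion '[[[0, 0.4, 0, 0.2, 0, -0.1, 1], [0, 1.3, 0, 0.7, 0, -0.2, 1], [0, 2.7, 0, 1.3, 0, -0.3, 1], [0, 4.4, 0, 2.2, 0, -0.6, 1], [0, 6.7, 0, 3.4, 0, -0.9, 1], [0, 8.9, 0, 4.5, 0, -1.3, 1], [0, 11.1, 0, 5.6, 0, -1.6, 1], [0, 13.3, 0, 6.7, 0, -2.0, 1], [0, 15.6, 0, 7.8, 0, -2.4, 1], [0, 17.8, 0, 8.9, 0, -2.8, 1]]]'

```text
t: 5.1
ee_pos: [0.4212, -0.0824, 0.1116]
orientation: [0.484, -0.485, -0.514, 0.515]
contact_force: [-0.5, -5.7, 3.9]
opening: 0.226
```

Run:
```python
from h import *
info()
s=cam("scene"); crop(s,200,60,440,280,2.6,"s4.png")
```

```text
t 5.1 p [ 0.4212 -0.0824  0.1116] xyaw 93.47 y [ 0.    -0.003 -1.   ] q [ 0.63  0.21 -0.6   2.17  0.17  0.8   1.56] F [-0.5 -5.7  3.9] M [-1.31 -0.03 -0.54] op 0.226
```

View pics/s4.png

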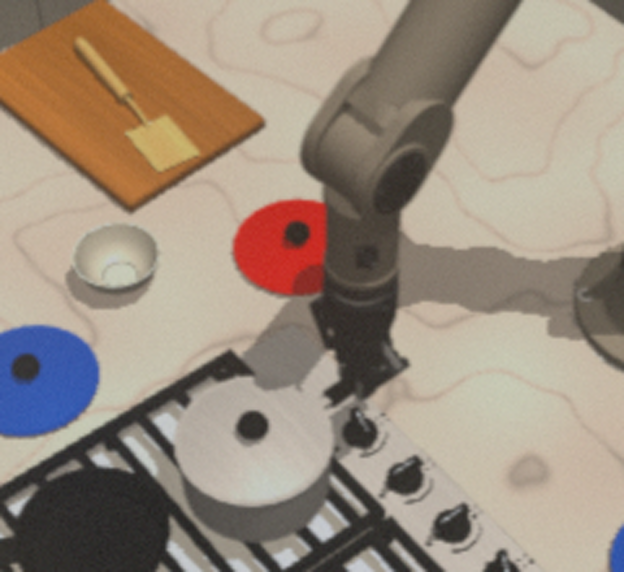

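The pan has slid with its lid on: the knob of the lid is at (252,425) in the crop, and the fingers stay above the burner knobs. Next stretch.

drive_tool --motion '[[[0, 2.2, 0, 1.2, 0, -0.1, 1], [0, 4.4, 0, 2.4, 0, -0.2, 1], [0, 6.7, 0, 3.5, 0, -0.3, 1], [0, 8.9, 0, 4.7, 0, -0.5, 1], [0, 11.1, 0, 5.9, 0, -0.6, 1], [0, 13.3, 0, 7.0, 0, -0.8, 1], [0, 15.6, 0, 8.2, 0, -1.0, 1], [0, 17.8, 0, 9.4, 0, -1.3, 1], [0, 20.0, 0, 10.5, 0, -1.5, 1], [0, 22.2, 0, 11.7, 0, -1.7, 1]]]'

```text
t: 5.98
ee_pos: [0.4302, 0.0348, 0.1113]
orientation: [-0.574, 0.575, 0.411, -0.413]
contact_force: [-0.1, -6.7, 6.4]
opening: 0.225
```

drive_tool --motion '[[[0, 2.2, 0, 1.2, 0, 0.2, 1], [0, 4.4, 0, 2.3, 0, 0.3, 1], [0, 6.7, 0, 3.5, 0, 0.5, 1], [0, 8.9, 0, 4.6, 0, 0.6, 1], [0, 11.1, 0, 5.8, 0, 0.7, 1], [0, 13.3, 0, 6.9, 0, 0.8, 1], [0, 15.6, 0, 8.0, 0, 0.9, 1], [0, 17.8, 0, 9.2, 0, 0.9, 1], [0, 20.0, 0, 10.3, 0, 1.0, 1], [0, 22.2, 0, 11.4, 0, 1.0, 1]]]'

```text
t: 6.82
ee_pos: [0.4561, 0.1456, 0.1108]
orientation: [-0.642, 0.644, 0.292, -0.296]
contact_force: [-1.4, -6.8, 5.9]
opening: 0.225
```

Run:
```python
from h import *
info()
s=cam("scene"); crop(s,200,60,500,360,2,"s5.png")
c=cam("top"); crop(c,170,110,400,290,3.4,"t5.png")
```

```text
t 6.82 p [0.4561 0.1456 0.1108] xyaw 49.12 y [-0.003 -0.005 -1.   ] q [ 0.1   0.3  -0.58  2.06  0.22  0.84  0.25] F [-1.4 -6.8  5.9] M [-1.69  0.17 -0.56] op 0.225
```

View pics/s5.png

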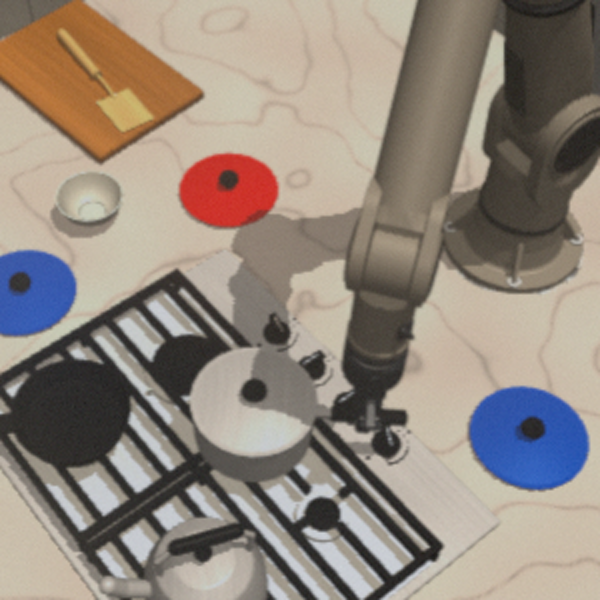

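View pics/t5.png

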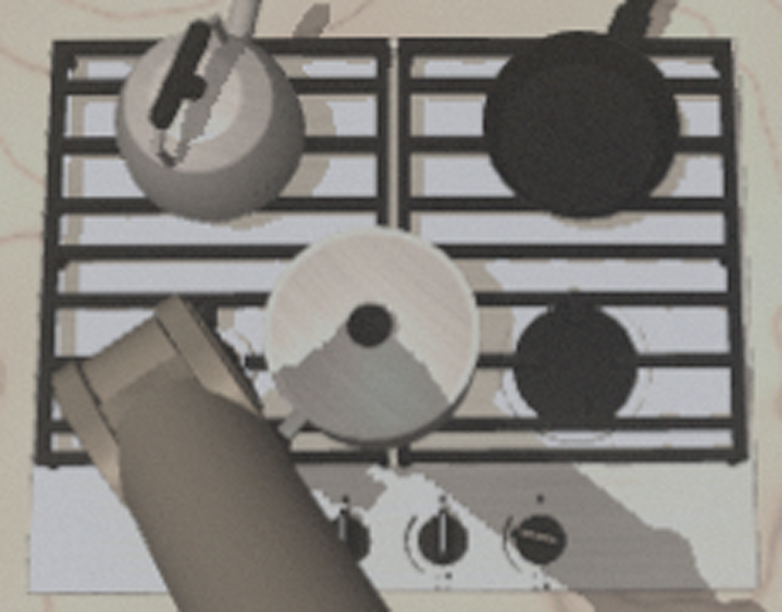

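The pan is halfway, with its lid centred: the lid's knob is at (370,325) in the top crop. The knobs are unchanged. Continuing.

drive_tool --motion '[[[0, 2.2, 0, 1.0, 0, 0.4, 1], [0, 4.4, 0, 2.0, 0, 0.8, 1], [0, 6.7, 0, 3.0, 0, 1.2, 1], [0, 8.9, 0, 4.1, 0, 1.6, 1], [0, 11.1, 0, 5.1, 0, 1.9, 1], [0, 13.3, 0, 6.1, 0, 2.2, 1], [0, 15.6, 0, 7.0, 0, 2.5, 1], [0, 17.8, 0, 8.0, 0, 2.8, 1], [0, 20.0, 0, 9.0, 0, 3.1, 1], [0, 22.2, 0, 10.0, 0, 3.4, 1]]]'

```text
t: 7.75
ee_pos: [0.4956, 0.2431, 0.1103]
orientation: [-0.686, 0.689, 0.163, -0.167]
contact_force: [0.3, -6.4, 4.6]
opening: 0.226
```

drive_tool --motion '[[[0, 2.2, 0, 0.8, 0, 0.6, 1], [0, 4.4, 0, 1.6, 0, 1.1, 1], [0, 6.7, 0, 2.4, 0, 1.7, 1], [0, 8.9, 0, 3.2, 0, 2.2, 1], [0, 11.1, 0, 4.0, 0, 2.7, 1], [0, 13.3, 0, 4.7, 0, 3.2, 1], [0, 15.6, 0, 5.5, 0, 3.6, 1], [0, 17.8, 0, 6.2, 0, 4.1, 1], [0, 19.5, 0, 6.8, 0, 4.4, 1], [0, 20, 0, 7.0, 0, 4.5, 1]]]'

```text
t: 8.58
ee_pos: [0.5373, 0.316, 0.1104]
orientation: [-0.704, 0.708, 0.042, -0.045]
contact_force: [-2.0, -6.3, 5.0]
opening: 0.224
```

Run:
```python
from h import *
info()
s=cam("scene"); crop(s,200,160,500,460,2,"s6.png")
c=cam("top"); crop(c,100,110,400,290,2.6,"t6.png")
```

```text
t 8.58 p [0.5373 0.316  0.1104] xyaw 7.1 y [-0.004 -0.006 -1.   ] q [-0.29  0.51 -0.42  1.73  0.25  0.96 -0.68] F [-2.  -6.3  5. ] M [-1.67  0.43 -0.27] op 0.224
```

View pics/s6.png

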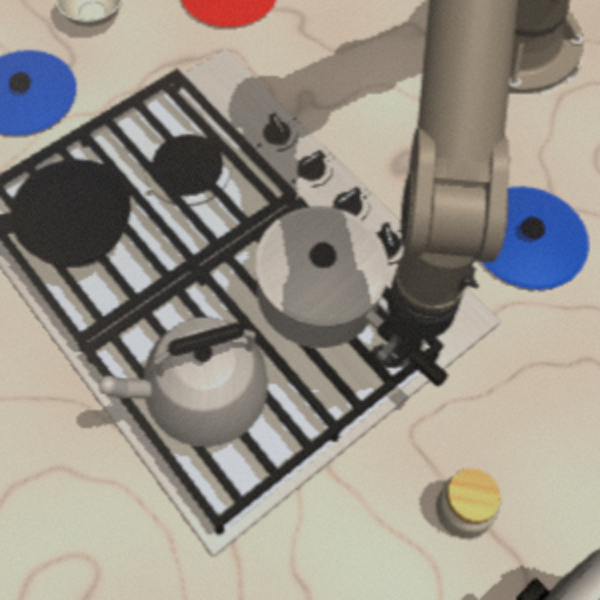

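View pics/t6.png

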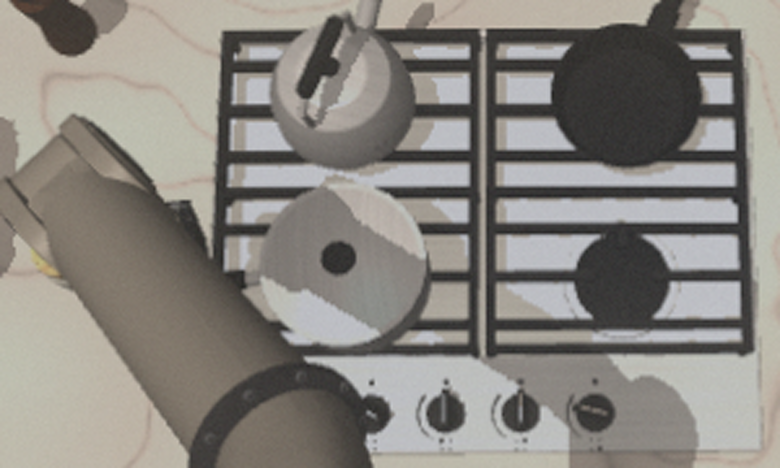

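Run:
```python
from h import *
s=cam("scene");c=cam("top")
print(unproj(c,[230-.3,209.2-.3],.161),unproj(s,[361.3,287.3],.16))
# lid ellipse extremes top: left/right
crop(c,190,170,280,250,8,"t7.png"); crop(s,320,255,430,355,7,"s7.png")
```

```text
[[0.55238994 0.17373815 0.161     ]] [[0.55490764 0.17887094 0.16      ]]
```

View pics/t7.png

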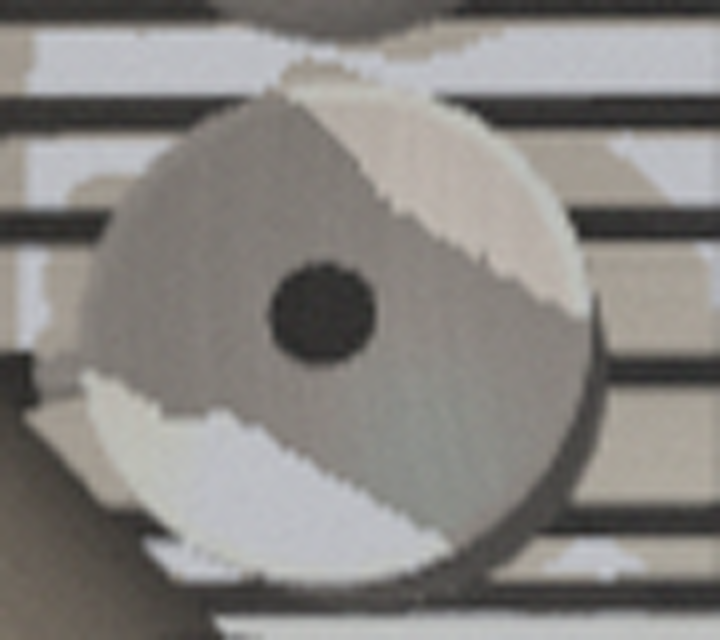

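View pics/s7.png

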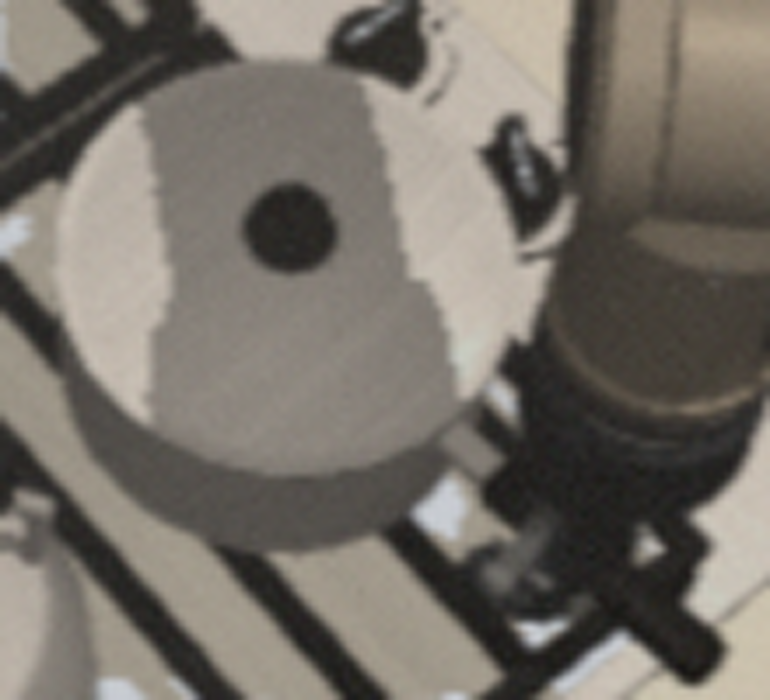

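drive_tool --motion '[[[0, 1.1, 0, 0.4, 0, 0.2, 1], [0, 2.2, 0, 0.8, 0, 0.5, 1], [0, 3.3, 0, 1.2, 0, 0.7, 1], [0, 4.4, 0, 1.6, 0, 1.0, 1], [0, 5.5, 0, 1.9, 0, 1.2, 1], [0, 6.5, 0, 2.2, 0, 1.4, 1], [0, 6.5, 0, 2.3, 0, 1.4, 1], [0, 6.5, 0, 2.3, 0, 1.4, 1]]]'

```text
t: 9.45
ee_pos: [0.5571, 0.3328, 0.1103]
orientation: [-0.705, 0.709, 0.002, -0.006]
contact_force: [-3.4, -5.2, 6.1]
opening: 0.224
```

Run:
```python
from h import *
info()
s=cam("scene");c=cam("top")
crop(c,190,170,280,250,8,"t8.png"); crop(s,320,265,430,365,7,"s8.png")
```

```text
t 9.45 p [0.5571 0.3328 0.1103] xyaw 0.64 y [-0.006 -0.005 -1.   ] q [-0.32  0.55 -0.39  1.66  0.24  0.99 -0.78] F [-3.4 -5.2  6.1] M [-1.37  0.89 -0.37] op 0.224
```

View pics/t8.png

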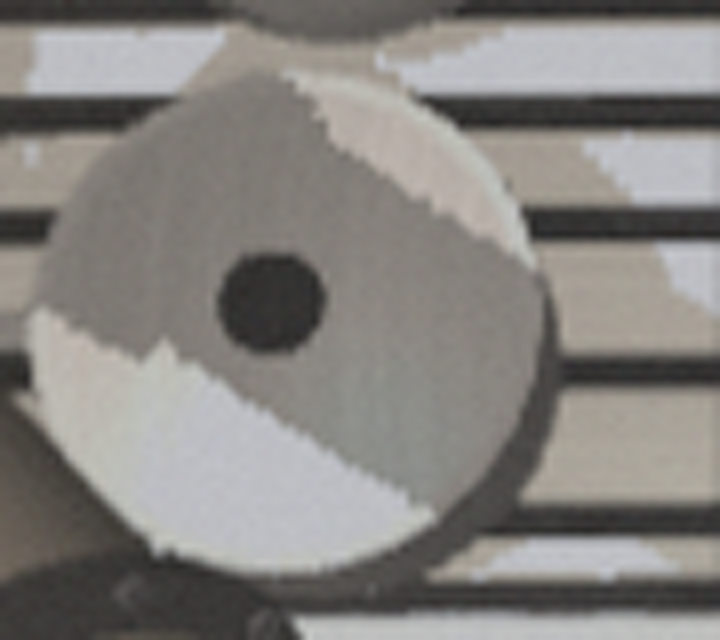

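View pics/s8.png

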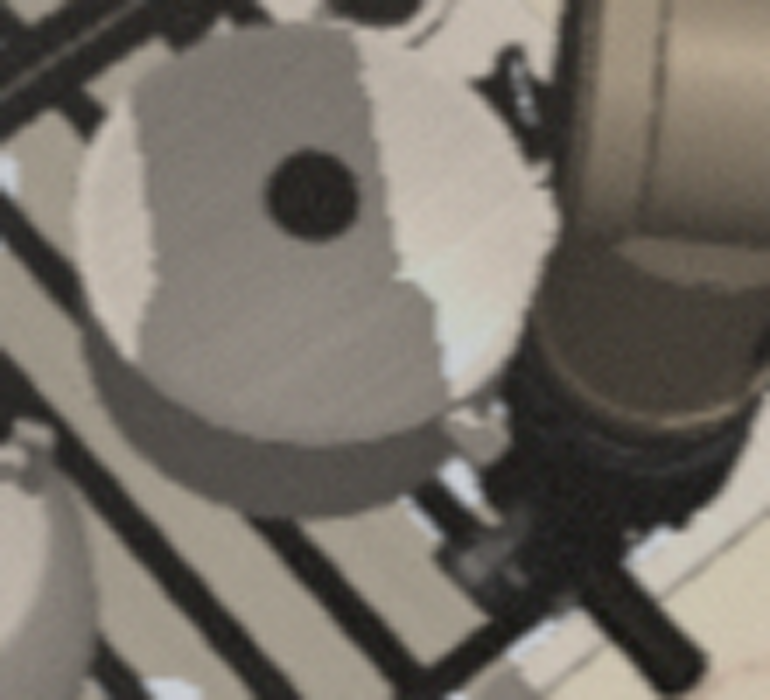

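Run:
```python
from h import *
s=cam("scene");c=cam("top")
print(unproj(c,[223.9-.44,207.9-.44],.161)[0]+[.0009,.0035,0],unproj(s,[364.6-.43,292.9-.43],.16)[0]+[-.0013,-.0024,0])
```

```text
[0.55690942 0.19289776 0.161     ] [0.55723348 0.1914673  0.16      ]
```

The pan's axis is within about 2 mm of the target by both cameras. Releasing and rising.

drive_tool --motion '[[[0, 0, 0, 0, 0, 0, 0.4], [0, 0, 0, 0, 0, 0, 0.2], [0, 0, 0, 0, 0, 0, 0], [0, 0, 0, 0, 0, 0, -0.2], [0, 0, 0, 0, 0, 0, -0.4], [0, 0, 0, 0, 0, 0, -0.4], [0, 0, 0, 0, -0.5, 0, -0.4], [0, 0, 0, 0, -2, 0, -0.4], [0, 0, 0, 0, -4, 0, -0.4], [0, 0, 0, 0, -7, 0, -0.4]]]'

```text
t: 10.48
ee_pos: [0.5577, 0.3342, 0.1798]
orientation: [-0.706, 0.708, 0.003, -0.006]
contact_force: [0.5, 0.2, 0.3]
opening: 0.701
```

Run:
```python
from h import *
info()
s=cam("scene"); crop(s,200,160,500,460,2,"s9.png")
c=cam("top"); crop(c,100,110,400,290,2.6,"t9.png")
go([.416,-.0785,.18],0);go([.416,-.0785,.18],-180)
```

```text
t 10.48 p [0.5577 0.3342 0.1798] xyaw 0.69 y [-0.004 -0.003 -1.   ] q [-0.31  0.48 -0.41  1.6   0.2   1.11 -0.76] F [0.5 0.2 0.3] M [ 0.02 -0.02  0.01] op 0.701
rot [-0.32  0.67  0.49] shift cm [-15.06   0.35 -41.44]
rot [   0.77 -179.33    0.5 ] shift cm [-15.06   0.35 -41.44]
```

View pics/s9.png

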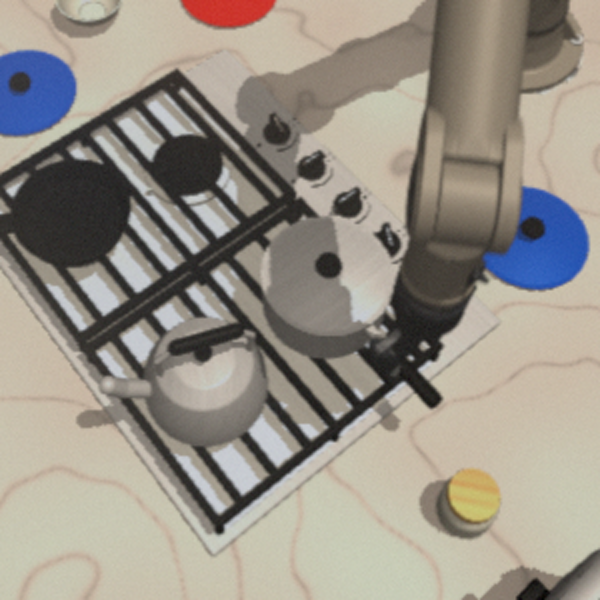

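View pics/t9.png

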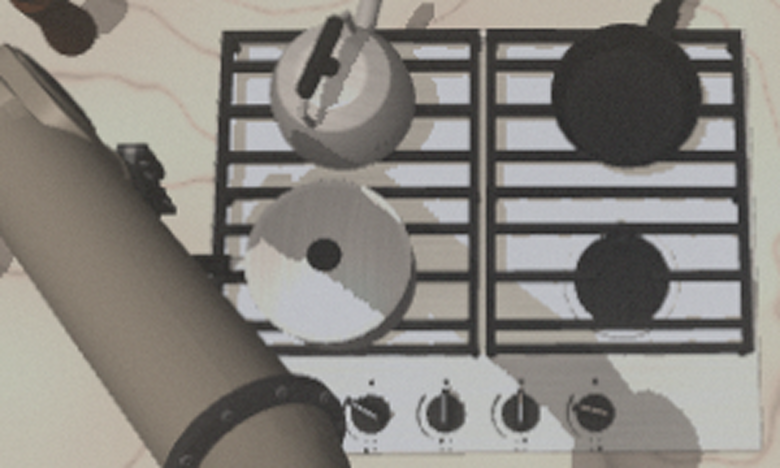

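The pan stands clear with its lid on. Next the right outermost knob, at (594,412) in the top crop.

drive_tool --motion '[[[0, 0, 0, 0, -3, 0, -0.2], [0, 0, 0, 0, -6, 0, -0.2], [0, 0, 0, -1, -7, -3, -0.2], [0, 0, 0, -2.2, -7, -6.5, -0.2], [0, 1, 0, -3.5, -7, -10, -0.2], [0, 2, 0, -5, -7, -13.5, -0.2], [0, 3, 0, -6, -7, -17, -0.2], [0, 4, 0, -7.5, -7, -20.5, -0.2], [0, 5, 0, -8.7, -7, -24, -0.2], [0, 6, 0, -10, -7, -27.5, -0.2]]]'

```text
t: 11.42
ee_pos: [0.4615, 0.0576, 0.2515]
orientation: [-0.706, 0.706, -0.033, 0.033]
contact_force: [1.2, -0.6, 0.2]
opening: 0.601
```

Run:
```python
from h import *
info()
c=cam("top"); crop(c,300,245,360,290,12,"t10.png"); crop(c,100,110,400,290,2.6,"t11.png")
s=cam("scene"); crop(s,310,200,370,250,12,"s10.png")
go([.416,-.0785,.15],-8.5)
```

```text
t 11.42 p [0.4615 0.0576 0.2515] xyaw -5.36 y [ 0.001 -0.    -1.   ] q [ 0.07  0.07 -0.3   1.95  0.02  1.13 -0.33] F [ 1.2 -0.6  0.2] M [-0.06  0.02  0.03] op 0.601
rot [ 0.23  2.6  -0.04] shift cm [ -3.07  10.17 -13.44]
```

View pics/t10.png

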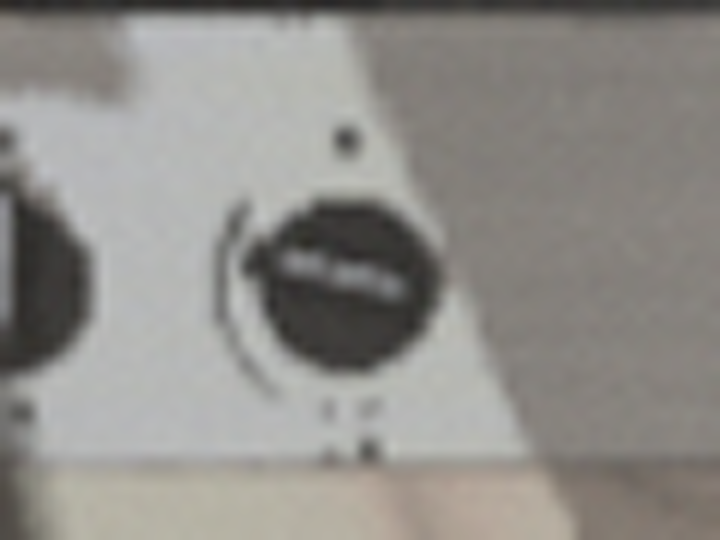

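View pics/s10.png

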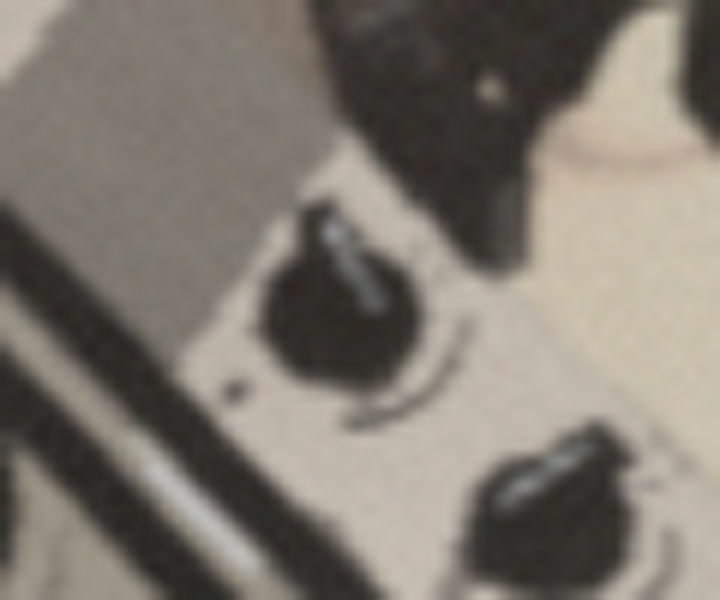

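View pics/t11.png

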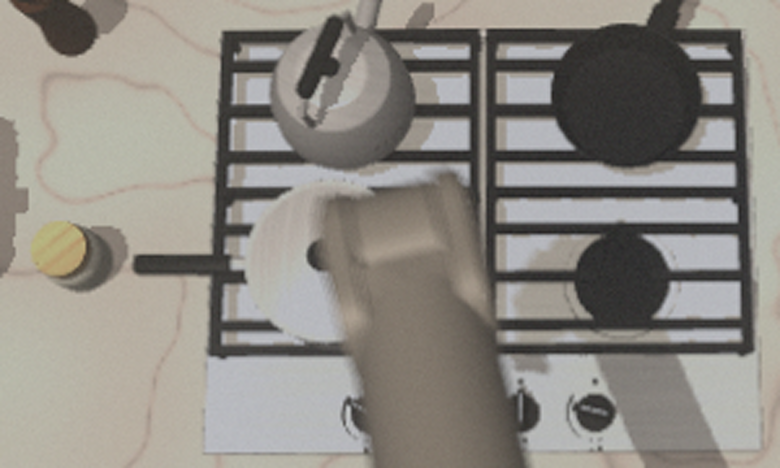

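Run:
```python
from h import *
c=cam("top");s=cam("scene")
T=lambda p:np.array(p)/12+[300,245]-.46
print(unproj(c,T((350,285)),.013), unproj(c,T([(283,262),(402,288)]),.04))
S=lambda p:np.array(p)/12+[310,200]-.46
print(unproj(s,S((342,318)),.013), unproj(s,S([(330,222),(378,305)]),.04))
a=np.array([[.6151-.198*np.cos(.0066)+y*0-np.sin(.0066)*y,.0431+y-.198*.0066] for y in(-.12,.12)]);print(a)
go([.418,-.0775,.12],-11)
```

```text
[[ 0.41786487 -0.08001957  0.013     ]] [[ 0.42073567 -0.06335812  0.04      ]
 [ 0.41486513 -0.09033093  0.04      ]]
[[ 0.41804588 -0.07627046  0.013     ]] [[ 0.41480613 -0.08608263  0.04      ]
 [ 0.42116559 -0.05945089  0.04      ]]
[[ 0.41789631 -0.0782068 ]
 [ 0.41631232  0.1617932 ]]
rot [-0.02  5.55  0.06] shift cm [ -3.13  13.16 -13.96]
```

drive_tool --motion '[[[0, 2, 0, -0.7, 0, -3.3, 0.2], [0, 4, 0, -1.4, 0, -6.6, 0.2], [0, 6, 0, -2.2, 1, -10, 0.2], [0, 7.6, 0, -3.1, 3, -14, 0.2], [0, 7.6, 0, -3.1, 6, -14, 0.2], [0, 7.6, 0, -3.1, 9, -14, 0.2], [0, 7.6, 0, -3.1, 12, -14, 0.2], [0, 7.6, 0, -3.1, 14, -14, 0.2], [0, 7.6, 0, -3.1, 14, -14, 0.2]]]'

```text
t: 12.37
ee_pos: [0.4161, -0.0754, 0.1078]
orientation: [0.703, -0.702, 0.081, -0.076]
contact_force: [-1.4, 0.2, -1.0]
opening: 0.396
```

Run:
```python
from h import *
info()
s=cam("scene"); crop(s,270,160,420,260,5,"s12.png")
go([.418,-.078,.037],-13)
```

```text
t 12.37 p [ 0.4161 -0.0754  0.1078] xyaw -12.74 y [-0.008  0.002 -1.   ] q [ 0.22  0.18 -0.16  2.19  0.04  0.78 -0.18] F [-1.4  0.2 -1. ] M [-0.08  0.09  0.01] op 0.396
rot [-0.02  0.24 -0.25] shift cm [ 0.11  7.28 -0.22]
```

View pics/s12.png

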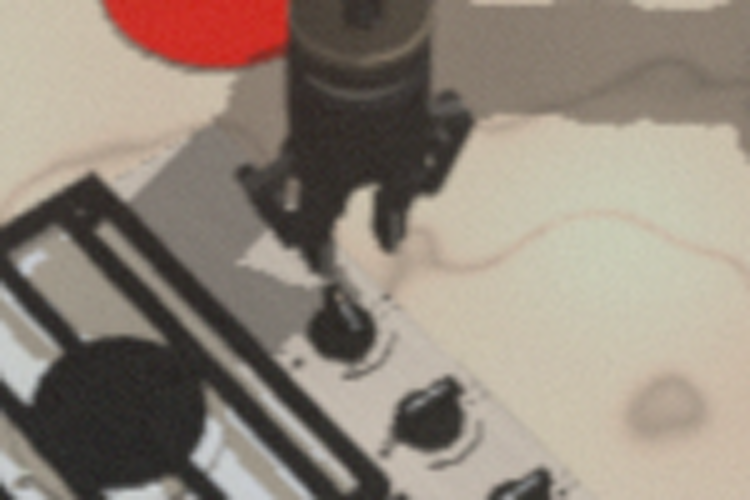

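The jaws straddle the bar of the right knob at (345,315), with its neighbour clear. Descending in two steps.

drive_tool --motion '[[[0, 0.2, 0, 0.1, 2, -0.2, 0.2], [0, 0.2, 0, 0.1, 4, -0.2, 0.2], [0, 0.2, 0, 0.1, 5, -0.2, 0.2], [0, 0.2, 0, 0.1, 5, -0.2, 0.2]]]'

```text
t: 12.75
ee_pos: [0.4195, -0.0786, 0.0611]
orientation: [0.703, -0.702, 0.08, -0.08]
contact_force: [-0.3, -0.2, 1.0]
opening: 0.4
```

Run:
```python
from h import *
info()
s=cam("scene"); crop(s,270,160,420,260,5,"s13.png")
go([.418,-.078,.037],-13)
```

```text
t 12.75 p [ 0.4195 -0.0786  0.0611] xyaw -13.02 y [-0.001  0.001 -1.   ] q [ 0.22  0.26 -0.15  2.22  0.06  0.66 -0.2 ] F [-0.3 -0.2  1. ] M [-0.03  0.04 -0.07] op 0.4
rot [-0.02 -0.04  0.05] shift cm [-0.23  2.5   0.03]
```

View pics/s13.png

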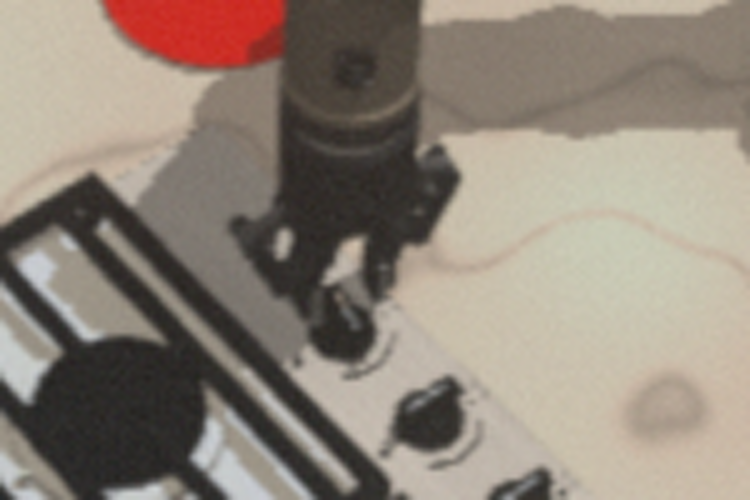

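drive_tool --motion '[[[0, 0, 0, -0.1, 1, 0, 0.2], [0, 0, 0, -0.1, 2, 0, 0.2], [0, 0, 0, -0.1, 2.4, 0, 0.2], [0, 0, 0, -0.1, 2.4, 0, 0.4], [0, 0, 0, -0.1, 2.4, 0, 0.5], [0, 0, 0, -0.1, 2.4, 0, 0.6], [0, 0, 0, -0.1, 2.4, 0, 0.8], [0, 0, 0, -0.1, 2.4, 0, 1], [0, 0, 0, -0.1, 2.4, 0, 1]]]' --squeeze 25

```text
t: 13.55
ee_pos: [0.4175, -0.0792, 0.0381]
orientation: [-0.702, 0.702, -0.081, 0.081]
contact_force: [-2.2, 0.2, 8.1]
opening: 0.123
```

Run:
```python
from h import *
info()
s=cam("scene"); crop(s,270,160,420,260,5,"s14.png")
```

```text
t 13.55 p [ 0.4175 -0.0792  0.0381] xyaw -13.14 y [-0.001  0.    -1.   ] q [ 0.21  0.31 -0.14  2.24  0.08  0.6  -0.22] F [-2.2  0.2  8.1] M [0.2  0.65 0.01] op 0.123
```

View pics/s14.png

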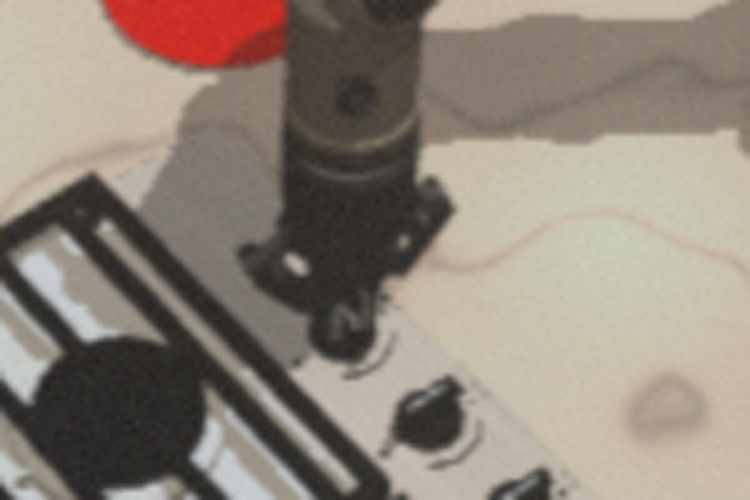

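The bar is gripped: the opening is about 10.5 mm. Turning clockwise about 76° in total.

drive_tool --motion '[[[0, 2, 0, 0, -0.2, 0, 1], [0, 7, 0, 0, -0.2, 0, 1], [0, 12, 0, 0, -0.2, 0, 1], [0, 18, 0, 0, -0.2, 0, 1], [0, 24, 0, 0, -0.2, 0, 1], [0, 30, 0, 0, -0.2, 0, 1], [0, 36, 0, 0, -0.2, 0, 1], [0, 42, 0, 0, -0.2, 0, 1], [0, 48, 0, 0, -0.2, 0, 1], [0, 54, 0, 0, -0.2, 0, 1]]]'

```text
t: 14.43
ee_pos: [0.4178, -0.0794, 0.0385]
orientation: [-0.588, 0.588, -0.392, 0.392]
contact_force: [3.1, -1.1, -15.9]
opening: 0.117
```

Run:
```python
from h import *
info()
```

```text
t 14.43 p [ 0.4178 -0.0794  0.0385] xyaw -67.4 y [ 0. -0. -1.] q [ 0.03  0.31  0.07  2.25 -0.04  0.59 -1.06] F [  3.1  -1.1 -15.9] M [-0.16 -0.66  0.06] op 0.117
```

drive_tool --motion '[[[0, 5, 0, 0, 0.1, 0, 1], [0, 10, 0, 0, 0.1, 0, 1], [0, 15, 0, 0, 0.1, 0, 1], [0, 19, 0, 0, 0.1, 0, 1], [0, 21, 0, 0, 0.1, 0, 1], [0, 22.5, 0, 0, 0.1, 0, 1], [0, 23, 0, 0, 0.1, 0, 1]]]'

```text
t: 15.02
ee_pos: [0.4179, -0.0796, 0.0384]
orientation: [-0.499, 0.5, -0.5, 0.501]
contact_force: [-0.4, -1.4, -2.0]
opening: 0.122
```

Run:
```python
from h import *
info()
c=cam("top"); crop(c,170,110,400,290,3.4,"t15.png")
s=cam("scene"); crop(s,270,160,420,260,5,"s15.png")
```

```text
t 15.02 p [ 0.4179 -0.0796  0.0384] xyaw -90.13 y [-0. -0. -1.] q [-0.05  0.31  0.16  2.25 -0.08  0.59 -1.4 ] F [-0.4 -1.4 -2. ] M [-0.27  0.1   0.23] op 0.122
```

View pics/s15.png

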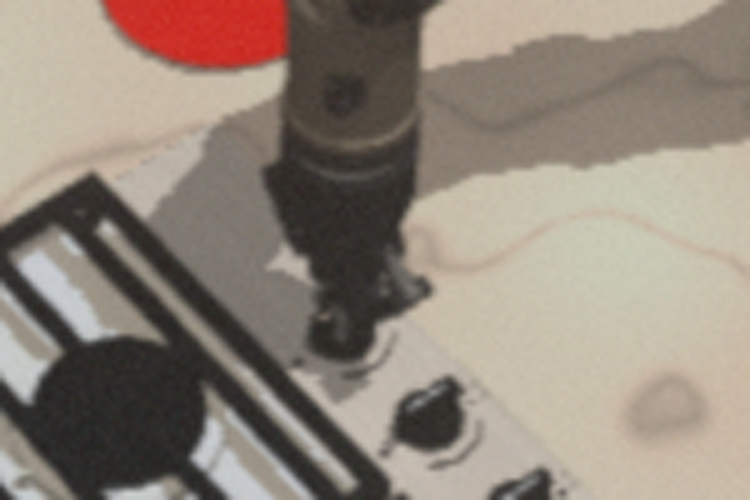

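The jaws are now at −90°, and the moment about the vertical is 0.23 N m, so the knob is against its stop. Releasing with a small opening and rising.

drive_tool --motion '[[[0, 0, 0, 0, 0, 0, 0.6], [0, 0, 0, 0, 0, 0, 0.4], [0, 0, 0, 0, 0, 0, 0.4], [0, 0, 0, 0, 0, 0, 0.4], [0, 0, 0, 0, -1, 0, 0.4], [0, 0, 0, 0, -3, 0, 0.4], [0, 0, 0, 0, -6, 0, 0.4], [0, 0, 0, 0, -9, 0, 0.4], [0, 0, 0, 0, -12, 0, 0.4], [0, 0, 0, 0, -15, 0, 0.4]]]'

```text
t: 15.95
ee_pos: [0.4177, -0.0793, 0.1899]
orientation: [-0.499, 0.499, -0.501, 0.501]
contact_force: [1.1, -0.1, -1.1]
opening: 0.297
```

Run:
```python
from h import *
info()
s=cam("scene"); crop(s,250,160,550,460,2,"s16.png")
```

```text
t 15.95 p [ 0.4177 -0.0793  0.1899] xyaw -90.13 y [ 0.  0. -1.] q [-0.09  0.05  0.18  2.12 -0.01  0.97 -1.47] F [ 1.1 -0.1 -1.1] M [ 0.01 -0.05 -0.03] op 0.297
```

View pics/s16.png

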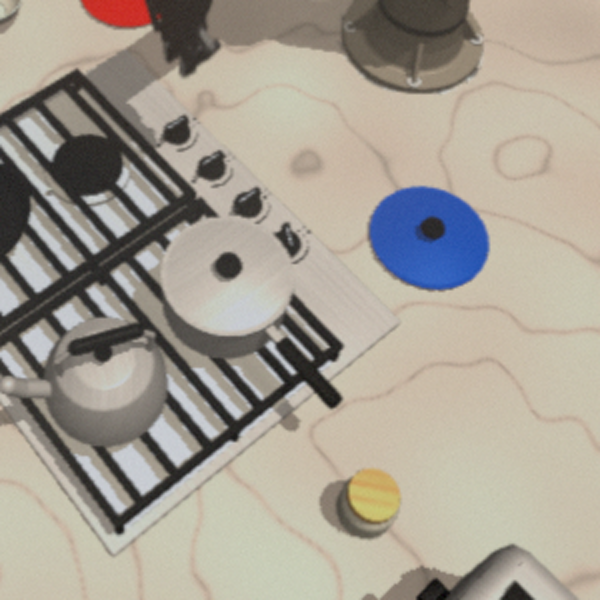

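Move the arm right, clear of the top view, for the final check. Tool x points along −y at this pose.

drive_tool --motion '[[[0, 0, 0, 2, -3, 0, 0.4], [0, 0, 0, 5, -5, 0, 0.4], [0, 0, 0, 8, -6, 0, 0.4], [0, 0, 0, 11, -6, 0, 0.4], [0, 0, 0, 14, -6, 0, 0.4], [0, 0, 0, 17, -6, 0, 0.4], [0, 0, 0, 20, -6, 0, 0.4], [0, 0, 0, 22, -6, 0, 0.4], [0, 0, 0, 22, -6, 0, 0.4]]]'

```text
t: 16.75
ee_pos: [0.4163, -0.3043, 0.2483]
orientation: [-0.497, 0.499, -0.501, 0.503]
contact_force: [-0.4, -0.4, 0.6]
opening: 0.3
```

Run:
```python
from h import *
info()
c=cam("top"); crop(c,100,110,400,290,2.6,"t17.png"); crop(c,140,170,280,250,5.6,"t18.png"); crop(c,230,245,360,290,6,"t19.png")
s=cam("scene"); crop(s,320,255,430,370,6,"s18.png")
```

```text
t 16.75 p [ 0.4163 -0.3043  0.2483] xyaw -90.52 y [-0.    -0.004 -1.   ] q [ 0.19  0.17  0.41  1.86 -0.07  1.12 -0.96] F [-0.4 -0.4  0.6] M [-0.04 -0.01  0.04] op 0.3
```

View pics/t17.png

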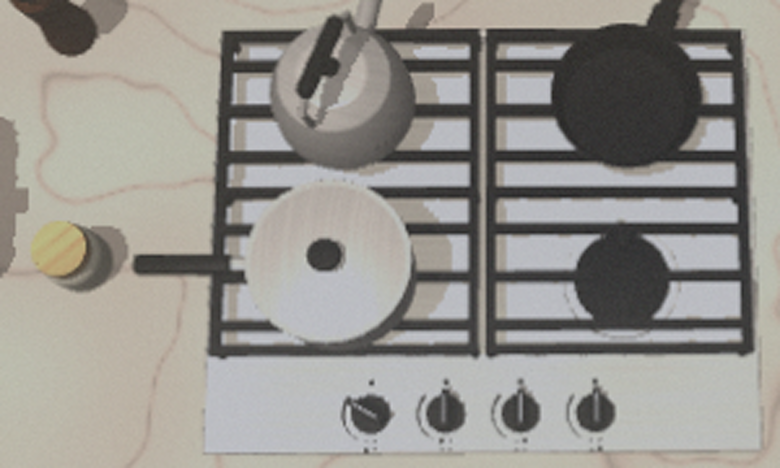

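View pics/t18.png

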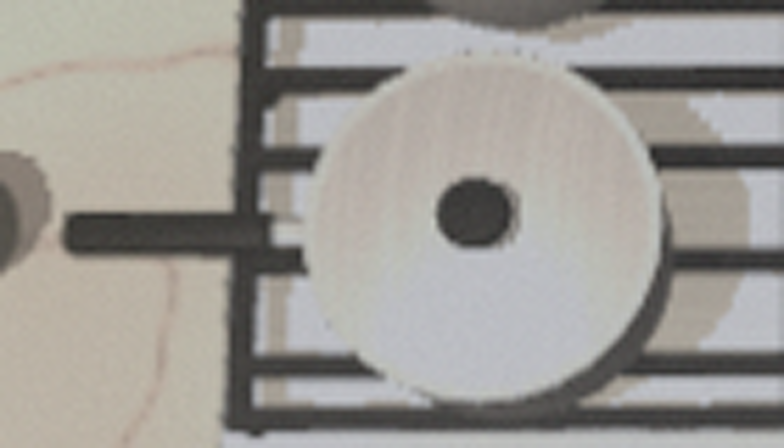

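View pics/t19.png

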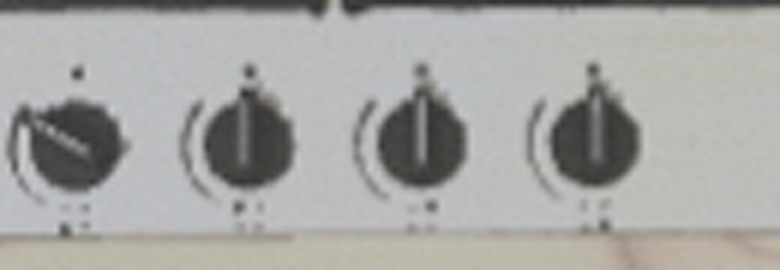

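View pics/s18.png

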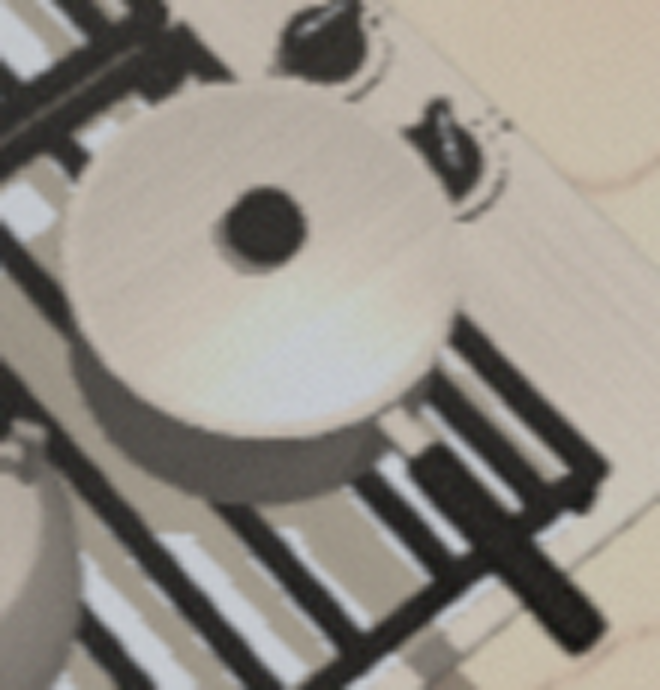

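Run:
```python
from h import *
c=cam("top"); s=cam("scene")
T=lambda p: np.array(p)/5.6+[140,170]-0.4
S=lambda p: np.array(p)/6+[320,255]-0.4
obs=[(c,T((475,212)),(0,0,.112)),(c,T((272,230)),(-.1,0,.068)),(c,T((64,232)),(-.2,0,.068)),(s,S((265,225)),(0,0,.11)),(s,S((430,453)),(-.1,0,.068)),(s,S((592,638)),(-.2,0,.068))]
def W(q,l):
  C,Sn=np.cos(q[2]),np.sin(q[2]); return np.array([q[0]+C*l[0]-Sn*l[1],q[1]+Sn*l[0]+C*l[1],l[2]+.05])
f=lambda q: np.concatenate([(proj(cc,W(q,l))[0]-p) for cc,p,l in obs])
r=least_squares(f,[.56,.19,-1.57],loss='soft_l1'); print(r.x); print(f(r.x).reshape(-1,2).round(1))
print("err to burner mm",(r.x[:2]-[.5591,.1928])*1000)
info()
```

```text
[ 0.55671259  0.18993628 -1.57331494]
[[-1.2 -0.4]
 [-0.4  0. ]
 [-1.6 -0.5]
 [-0.1 -1.2]
 [-1.8 -1.5]
 [ 0.3 -0.4]]
err to burner mm [-2.38740669 -2.86371872]
t 16.95 p [ 0.4178 -0.298   0.248 ] xyaw -90.04 y [-0.     0.001 -1.   ] q [ 0.18  0.16  0.4   1.87 -0.07  1.13 -0.96] F [ 0.4 -0.8  0.8] M [ 0.01 -0.01 -0.05] op 0.3
```

The error is about 4 mm, the handle is parallel, the lid is on, and the right knob's pointer is at its dot. Handing in.

```bash
python3 -c "
from bench import job
print(job.sign_off())"
```

```text
the job is handed in; nothing more can be done
None
```

The job is done and handed in at about 17 s of the 64 s allowed. I gripped the saucepan's handle from above and slid the pan along the grates to the small front-left burner, turning it as it went. Then I turned the right outermost knob clockwise about 77° to its stop.

My last checks:
- **Pan:** a fit to both cameras puts its axis about 4 mm from the small burner's (limit 18 mm), with its lid on. The handle points out over the left side, parallel to the front edge within about 0.01 rad.
- **Knobs:** the right outermost knob's pointer is at its dot. The other three look unchanged.
- **Other things:** the kettle, skillet and salt jar look unmoved in the last pictures. I did not look closely at the bowl after the pan was halfway across, but nothing came near it there.
- **Arm:** it was clear of everything, with no contact force beyond sensor noise.

None of the checks failed. The two cameras disagreed by about 6 mm sideways on the starting pan position, so I used a fit to both and corrected each camera for its own offset. A small residual bias of a few mm may remain.

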